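Release the eccentric cam and seat the handset in the repair jig

ROBOT

A 7-joint arm with a two-finger parallel gripper is mounted at the origin on the work surface. World frame = base frame: x ahead of the robot, y to its left, z up, the work surface at z = 0. Lengths are in m, angles in rad, forces in N, time in s.
With the tool pointing down it reaches from about 0.425 to 0.925 m from the base axis. Payload 6.8 kg.
Tool frame: the origin (TCP) lies on the centre line of the jaws, within the pads' length; the fingertips stand bot.tip_reach ahead of it and the grasp point (between the pads) lies 3 mm ahead of it (bot.tip_reach is the distance from the TCP to the fingertips, in m); z points along the fingers, y is the line along which they close (so a half turn about z gives the same grasp; the last joint's range is limited). The gripper opens to 85 mm and grips with 20 to 120 N. Pads are 22 mm wide; open, the fingers measure 114 mm over their backs; the gripper's body (76 mm by 85 mm) begins 54 mm behind the grasp point. The pads swing forward as they close: fully open they stand 13 mm farther back than shut.
Start: joints at [-1.377, 0.477, 0.022, 1.555, -0.011, 1.109, -0.083], TCP at [0.201, 0.645, 0.253] pointing down, gripper open.
Joint ranges: [-2.96, 2.96], [-0.34, 2.1], [-1.41, 1.46], [0.24, 2.44], [-1.37, 4.51], [0.17, 1.92], [-2.96, 2.96]. Speed limits (rad/s): [2.39, 2.39, 3.14, 3.14, 3.14, 3.14, 3.14].

INTERFACE

Orientations are given as a unit quaternion [w, x, y, z].
In Python, from station import bot gives the robot as it stands.
- The arm moves only by the tool jog_arm, never from a script. Its argument "deltas" is a list of rows, each a list of 7 numbers: the shift along the world's x, y, z in m, then the turn, a rotation vector about the world's x, y, z in rad, then the opening, from 0 (shut) to 1 (fully open). In form: [[x, y, z, rx, ry, rz, grip], ...]. A call has 1 to 10 rows; each row shifts and turns the commanded pose from where the row before left it; what a row does not reach is not made up. A row lasts 1/10 s, in which the tool goes at most 50 mm and 8.59 degrees, less where a joint would pass 70% of its speed; a pose out of reach is approached as far as the arm can. A call with a gripper value outside its range is refused whole. The fingers move at their own pace and stop on an object; "newtons" is the grip in N (left out, the last holds). Time passes only in rows, so rows that do not move let the fingers close. It gives the time, the measured TCP pose, the force, the opening and the grip force at its end, in the units of the state.
- bot.get_obs(): the state, without advancing time (a new reading comes with each control period).
- bot.read_camera(name): name is "scene" or "top" or "wrist"; returns a dict with "img" (420x560x3 uint8, red, green, blue), "K" (3x3 intrinsics, pixels), "dist_coeffs" ([k1, k2, p1, p2, k3] as OpenCV has them; the pictures are not rectified), "eye" and "attitude" of the camera in the world. Camera axes: x right, y down, z forward; pixel columns grow to the right and rows downward; lengths in m; the calibration is good to about 2 mm. A picture is of the moment at which its call begins. There is no depth.
- bot.hand_in(): hands the job in; it is judged then, once.
The state is a dict: "t": time; "q": joint angles; "joint_vel": joint speeds; "joint_torque": joint torques, N m; "eef_pos": TCP position; "tool_rot": TCP orientation; "contact_force": force on the tool from outside, world axes, zero at the start; "torque": the same for the moment, N m; "gripper_width": opening from 0.0 (shut) to 1.0 (fully open); "grasp_force": force on a finger pad.
Only numpy, scipy, OpenCV 4.12 (cv2) and the standard library are available. Lean on these libraries where they do the work, as an engineer would, in place of code of your own. Each camera call takes 0.05 s, during which the arm holds its last target. There are 200 camera calls.

TASK

A keypad phone lies loose in the repair jig. By pushing with a fingertip only, first turn the cam by its lever to its low point (lever pointing straight forward, against its stop pin), and only then push the follower slide forward by its thumb plate until the slide has driven the phone fully home against the end stop; then draw clear. Do not lift anything, do not touch the phone itself, and leave the other things on the bench and on the jig where they lie.

Things in the scene. Friction and masses are not known exactly. Their poses are not given: they have to be found in the camera images.
- jig: Repair jig fixed to the bench: dark green base plate 10 mm thick (top at 10 mm), spanning x -115..155, y -85..135 mm in its own axes. Origin at bench level, z up; its +x is 'forward', the way the slide closes, roughly away from the robot. Two low rails along y = 0 (18 mm high, 66 mm over their outer faces) guide slide and phone; the cam stands left (+y) of them.
- slide (a joint): Travel (m) of the aluminium follower slide along the jig's +x: 0 fully back, 0.040 when it holds the phone fully home. Starts at 0 to 0.006. Friction about 3 N; stays where left. Its ear runs against the cam's edge, which blocks it 8 to 25 mm short of home, and clears by 1.5 mm at the cam's low point.
- push_face (a point): Centre of the near face (towards the robot) of the slide's upright thumb plate, 60 mm wide in y, 8 mm thick, 12 to 58 mm above the bench. The point is 35 mm above the bench and moves with the slide; at slide 0 it is at x -80, y 0 mm in jig axes. Push here along the jig's +x.
- jaw_face (a point): Centre of the slide's forward jaw face (50 mm wide, top at 30 mm), 70 mm ahead of push_face, 18 mm above the bench. In line with it is the front face of a flat steel ear, 20 to 30 mm above the bench and 20 mm long in x, which reaches from the slide to the left as far as y 105 mm in jig axes.
- cam (a joint): Angle (rad) of the eccentric cam about its upright pivot, counter-clockwise from above. 0 is the low point: lobe and lever point straight along the jig's +x, lever at its stop pin. Starts at 1.4 to 2.5 (lever out to the left or back); push the lever clockwise to lower it. Hard stops at -0.03 and 2.75. Friction 0.28 N m, about 5 N at 55 mm from the pivot; stays where left.
- cam_pivot (a point): Point on the cam's upright axis, fixed at x 40, y 80 mm in jig axes, 53 mm above the bench (level of the lever's top). The cam is a steel disc of 22 mm radius with its centre 14 mm off the pivot, 12 to 31 mm above the bench; an 18 mm thick hub on the pivot is 59 mm high.
- lever_tip (a point): End of the cam's lever on its centre line, 75 mm from the pivot, 43 mm above the bench. The lever is a straight steel bar along the radius, 12 mm thick, 33 to 53 mm above the bench, nothing but the disc, plate and low parts under 31 mm below it; it turns with the cam.
- phone: Small black keypad phone 110 x 50 x 14 mm, loose, lying on the jig between the rails with its length along the jig's x, 2 mm play each side. Origin at the centre of its underside, x along its length. Starts 4 to 12 mm short of the end stop; fully home its origin is at x = 85 mm in jig axes.
- dish: Bystander: small open steel screw dish 44 x 36 x 16 mm lying on the jig's plate on the right of the rails. Origin at the centre of its underside.
- battery: Bystander: flat phone battery 52 x 38 x 6 mm lying on the jig's plate, near left. Origin at the centre of its underside.
- cover: Bystander: black phone back cover 108 x 49 x 6 mm lying flat on the bench left of the jig. Origin at the centre of its underside.
- tape: Bystander: roll of tape, 64 mm across, 18 mm high, lying on the bench right of the jig. Origin at the centre of its underside.
- jar: Bystander: small flux jar, 44 mm across, 35 mm high, on the bench right of the jig. Origin at the centre of its underside.
- driver: Bystander: small screwdriver 150 mm long lying on the bench left of the jig. Origin near its middle, on the underside.
- mug: Bystander: open steel cup 72 mm across, 75 mm high, on the bench beyond the jig's right. Origin at the centre of its underside.
- end_stop (a point): Centre of the near face of the aluminium end stop that crosses the forward end of the rails: fixed at x 140, y 0 mm in jig axes, 66 mm wide, 12 mm thick, top 32 mm above the bench. The phone's far end must come to rest against it.
- stop_pin (a point): Top of the lever's fixed upright stop pin, 8 mm thick, 44 mm high, at x 95, y 70 mm in jig axes; the lever lies along its left side at the cam's low point.
Not all that is in view belongs to the job. What is shaped like the phone but turquoise is not meant.

How it is judged:
On the way, in this order (a step that is already met when the one before it is completed fails the run):
1. the cam is turned to its low point (within 0.25 rad) while the slide is still back (value of joint cam below 0.25 rad and distance of push_face from where it was at the start of the episode below 0.01 m), for 0.2 s.
2. the slide is pushed forward until the phone is home (value of joint slide above 0.0375 m and x of phone in the frame of jig above 0.083 m), for 0.2 s.
At the end, for the whole second after the job is handed in: The cam is within 0.25 rad of its low point, the slide is within 2.5 mm of its home travel of 40 mm, and the phone lies at rest flat between the rails within 2 mm of the end stop (all of step 2 and value of joint cam below 0.25 rad and height (world z) of phone below 0.015 m and linear speed of phone below 0.02 m/s); the robot touches nothing.
It fails at once if the slide is pushed more than 10 mm before the cam is at its low point (distance of push_face from where it was at the start of the episode above 0.01 m and value of joint cam above 0.35 rad).
It fails at once if the phone is touched by the robot (contact force between the arm and phone above 0.5 N).
It fails at once if the phone is touched by the fingers (contact force between the fingers and phone above 0.5 N).
It fails at once if the phone is lifted or tipped (height (world z) of phone above 0.018 m or angle between phone's own z axis and vertical above 0.15 rad).
It fails at once if a bystander is shifted more than 25 mm or lifted (distance of any of dish, battery, cover, tape, jar, driver, mug from where it was at the start of the episode above 0.025 m).
It also fails if it takes over 53 s, if anything falls off the work surface, if the arm or the gripper's body presses on something with over 40 N, if the wrist force passes 120 N, or if a joint passes its speed limit or range.

## Working session

There is one attempt and no reset: what is moved stays moved. The work goes in short steps, Python scripts to look and compute and a tool call to move; the robot and the scene stay as the last step left them, time stands still between calls to the robot, and variables do not carry over. Pictures are saved under pics/ and viewed, at most 10 in all, crops included, and the job is handed in when it is done.

Besides the shell and the picture viewer there is one more tool, called after ">>>" by a JSON object that holds its "op" and its "data", one argument or row to a line. jog_arm: Moves the arm, as the interface text tells. Its arguments: {"type":"object","properties":{"deltas":{"type":"array"},"newtons":{"type":"number"}},"required":["deltas"]}

```bash
mkdir -p pics; ls; python3 - <<'E'
from station import bot
import cv2
for n in("top","scene"):
    c=bot.read_camera(n); cv2.imwrite(f"pics/{n}0.png",c["img"][:,:,::-1]); print(n,c["K"],c["dist_coeffs"],c["eye"],c["attitude"])
print(bot.tip_reach,bot.get_obs())
E
```

```text
pics
top [[398.99854065   0.         276.31304364]
 [  0.         398.99854065 204.90334612]
 [  0.           0.           1.        ]] [-0.01974037  0.          0.          0.          0.        ] [ 0.49245676 -0.03287303  0.81236309] [-0.05395741  0.7078352  -0.70380074  0.02687832]
scene [[416.40690284   0.         284.3418848 ]
 [  0.         416.40690284 208.9685574 ]
 [  0.           0.           1.        ]] [-0.0688373  0.         0.         0.         0.       ] [1.28942686 0.03414739 0.51876661] [-0.33572142  0.60393382  0.62715006 -0.3594967 ]
0.022 {'t': 0.1, 'q': array([-1.37708168,  0.47770732,  0.02233379,  1.55636349, -0.01153727,
        1.1092758 , -0.08312089]), 'joint_vel': array([ 0.00115068, -0.00085082, -0.00031815, -0.00199784,  0.00077516,
       -0.00137006, -0.00066192]), 'joint_torque': array([ 5.21904745e-03, -5.97758567e+01,  1.61356207e+00, -2.81955993e+01,
        1.27003156e-02,  4.93795727e-03,  1.84457872e-05]), 'eef_pos': array([0.20049116, 0.64401566, 0.25242489]), 'tool_rot': array([-8.23171005e-05,  1.50339967e-01,  9.88634024e-01, -8.09185458e-04]), 'contact_force': array([-0.14480993, -0.36016592,  0.55804495]), 'torque': array([0.0090443 , 0.03025161, 0.04393683]), 'grasp_force': 0.0, 'gripper_width': 1.0011143936637132}
```

View pics/top0.png

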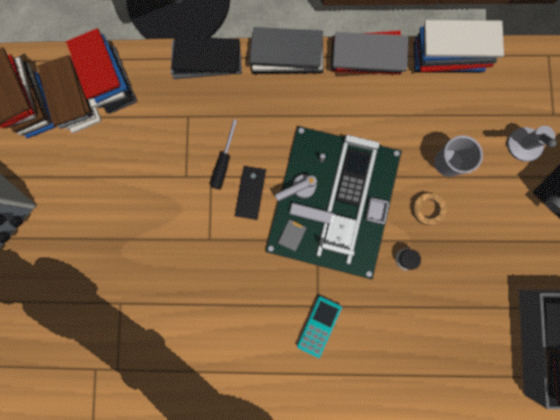

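View pics/scene0.png

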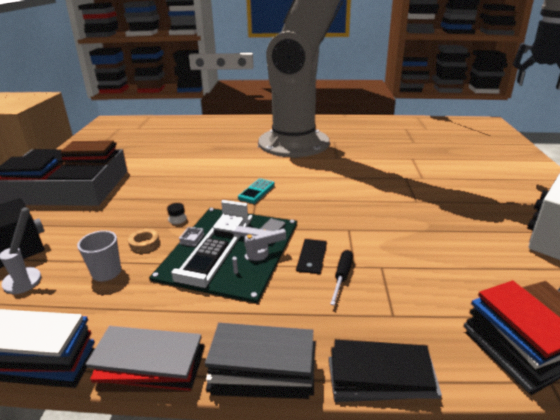

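Top view: green jig centred at ~(335,203), with forward up the image and tilted slightly right. The cam hub is at ~(308,184) and the lever tip at ~(277,196), pointing left and a bit back. The thumb plate is at ~(336,243), the battery at (292,235), the dish at (377,210) and the stop pin at (322,156). Two things could be the phone. The black one at (352,175) lies between the rails and fits the description; the turquoise one at (320,326) is the decoy. I only touch the lever and the thumb plate.

```bash
cat > h.py <<'E'
from station import bot
import cv2, numpy as np
from scipy.spatial.transform import Rotation as R
def cam(n):
    c=bot.read_camera(n); c["R"]=R.from_quat(np.roll(c["attitude"],-1)).as_matrix(); return c
def ray(c,uv,z):
    p=cv2.undistortPoints(np.array(uv,float).reshape(-1,1,2),c["K"],np.array(c["dist_coeffs"])).reshape(-1,2)
    d=np.c_[p,np.ones(len(p))]@c["R"].T
    return c["eye"]+d*((z-c["eye"][2])/d[:,2])[:,None]
def proj(c,P):
    rv=cv2.Rodrigues(c["R"].T)[0]; return cv2.projectPoints(np.array(P,float).reshape(-1,3),rv,-c["R"].T@c["eye"],c["K"],np.array(c["dist_coeffs"]))[0].reshape(-1,2)
E
python3 - <<'E'
from h import *
c=cam("top"); im=c["img"]; hsv=cv2.cvtColor(im,cv2.COLOR_RGB2HSV)
m=((hsv[...,0]>60)&(hsv[...,0]<95)&(hsv[...,1]>100)&(hsv[...,2]<90)).astype(np.uint8)
m[:115]=0;m[285:]=0
m=cv2.morphologyEx(m,cv2.MORPH_OPEN,np.ones((3,3)))
cs=np.vstack([k for k in cv2.findContours(m,0,2)[0] if cv2.contourArea(k)>60])
w=ray(c,cv2.convexHull(cs).reshape(-1,2),.01)[:,:2]
r=cv2.minAreaRect((w*1000).astype(np.float32)); b=cv2.boxPoints(r)/1000; print(r,b)
# forward = long side direction, positive x
e=[(b[1]-b[0]),(b[2]-b[1])]; f=max(e,key=np.linalg.norm); L=np.linalg.norm(f); f=f/L; f*=np.sign(f[0]); l=np.array([-f[1],f[0]])
o=b.mean(0)-f*.020-l*.025
th=np.arctan2(f[1],f[0]); print("jig",o,th)
np.save("jig.npy",[*o,th])
J=lambda x,y,z:[*(o+f*x/1000+l*y/1000),z/1000]
pts=[J(40,80,59),J(95,70,44),J(140,0,32),J(-80,0,58),J(-115,-85,10),J(155,135,10),J(155,-85,10),J(-115,135,10)]
print(np.round(pts,4))
pp=proj(c,pts); print(pp)
z=im[110:290,250:420].copy(); z=cv2.resize(z,None,fx=3.3,fy=3.3,interpolation=2)
for p in pp: cv2.circle(z,tuple(int(v) for v in (p-[250,110]+.5)*3.3),3,(255,0,0),1)
cv2.imwrite("pics/c1.png",z[:,:,::-1])
E
```

```text
((708.0308837890625, -67.02848815917969), (42.78157424926758, 79.8521728515625), 23.085744857788086) [[ 0.6726978  -0.03868723]
 [ 0.7040084  -0.11214476]
 [ 0.74336404 -0.09536975]
 [ 0.71205336 -0.02191222]]
jig [ 0.6771908  -0.05843278] -1.1678749
[[ 0.7665 -0.0639  0.059 ]
 [ 0.7788 -0.1184  0.044 ]
 [ 0.7321 -0.1872  0.032 ]
 [ 0.6458  0.0152  0.058 ]
 [ 0.5539  0.014   0.01  ]
 [ 0.8622 -0.1481  0.01  ]
 [ 0.6598 -0.2343  0.01  ]
 [ 0.7563  0.1003  0.01  ]]
[[307.90749763 109.59370519]
 [335.05849539 106.11822351]
 [369.22402615 130.66105345]
 [266.86253614 170.43946836]
 [268.39973586 219.98162593]
 [347.11700177  73.6323103 ]
 [391.21222152 168.48464505]
 [228.11934529 123.00091216]]
```

View pics/c1.png

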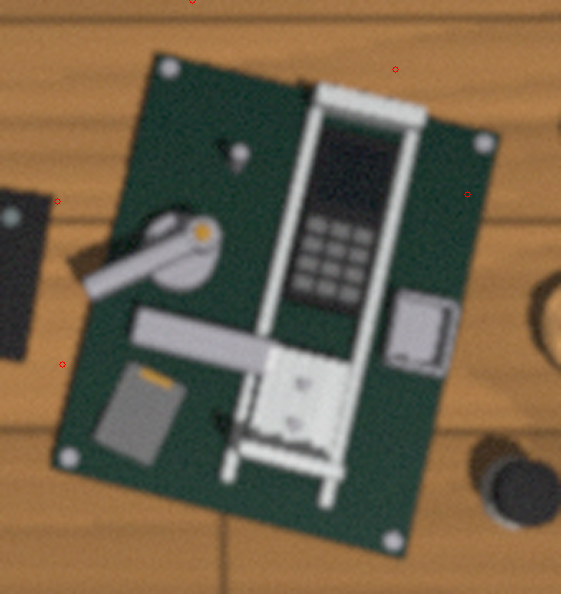

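The crop shows my mask failed: the red marks are off the parts. The plate corners are clear at crop (155,54), (498,133), (405,557) and (52,467). The hub is at (203,232), the lever end at (90,290) and the thumb plate at (292,460). The black phone lies between the rails. I'll fit the jig pose to the corners.

```bash
python3 - <<'E'
from h import *
c=cam("top")
u=lambda l:np.array(l,float)/3.3+[250,110]-.5
w=ray(c,u([(155,54),(498,133),(405,557),(52,467)]),.01)[:,:2]
m=np.array([(155,135),(155,-85),(-115,-85),(-115,135)])/1000
def fit(m,w):
    a=m-m.mean(0);b=w-w.mean(0);t=np.arctan2((a[:,0]*b[:,1]-a[:,1]*b[:,0]).sum(),(a*b).sum())
    Q=np.array([[np.cos(t),-np.sin(t)],[np.sin(t),np.cos(t)]]);return w.mean(0)-Q@m.mean(0),t,Q
o,t,Q=fit(m,w);print("jig",o,t,"resid mm",1000*(w-m@Q.T-o))
np.save("jig.npy",[*o,t])
iv=lambda p:1000*(p-o)@Q
for n,p,z in [("hub",(203,232),.059),("pin",(240,152),.044),("tipL",(90,288),.053),("endstop top near",(365,115),.032),("plate top",(292,457),.058),("ear front mid",(205,325),.03),("phone far",(358,133),.024),("batt",(140,413),.016),("dish",(420,332),.02)]:
    q=ray(c,u([p]),z)[:,:2];print(n,q[0].round(4),iv(q)[0].round(1))
for n,p in [("pf",(-80,0)),("pivot",(40,80)),("pin",(95,70)),("end",(140,0))]: print(n,(Q@(np.array(p)/1000)+o).round(4))
# scene check of hub/pin/plate
s=cam("scene"); P=lambda x,y,z:[*(Q@np.array([x,y])/1000+o),z/1000]
print(proj(s,[P(40,80,59),P(95,70,44),P(-80,0,58),P(155,135,10),P(155,-85,10)]).round())
E
```

```text
jig [ 0.56955449 -0.1367074 ] -0.23652068436033238 resid mm [[-2.39608871 -0.39440849]
 [-1.7702581   1.6826075 ]
 [ 1.94634455  0.49387325]
 [ 2.22000226 -1.78207226]]
hub [ 0.6275 -0.0696] [40.6 78.8]
pin [ 0.6784 -0.0923] [95.4 68.6]
tipL [ 0.5954 -0.0041] [ -5.9 134.9]
endstop top near [ 0.7041 -0.1686] [138.2   0.5]
plate top [ 0.4983 -0.1197] [-73.2  -0.2]
ear front mid [ 0.5764 -0.072 ] [-8.5 64.5]
phone far [ 0.695  -0.1656] [128.7   1.3]
batt [ 0.5244 -0.0335] [-68.1  89.7]
dish [ 0.5738 -0.2013] [ 19.2 -61.8]
pf [ 0.4918 -0.118 ]
pivot [ 0.6272 -0.0683]
pin [ 0.6783 -0.0909]
end [ 0.7057 -0.1695]
[[250. 235.]
 [235. 257.]
 [235. 200.]
 [259. 299.]
 [149. 277.]]
```

```bash
cat >> h.py <<'E'
ox,oy,t=np.load("jig.npy"); Q=np.array([[np.cos(t),-np.sin(t)],[np.sin(t),np.cos(t)]])
W=lambda p:Q@np.array(p)/1000+[ox,oy]
Ji=lambda p:1000*Q.T@(np.array(p)[:2]-[ox,oy])
E
python3 - <<'E'
from h import *
p=bot.get_obs()["eef_pos"]; print(W((-17,97))-p[:2],p)
E
```

```text
[ 0.37517332 -0.68268138] [0.20058366 0.64425688 0.25279831]
```

>>> {"op": "jog_arm", "data": {
  "deltas": [
    [0.0235, -0.0427, 0, 0, 0, 0.0065, 0],
    [0.0235, -0.0427, 0, 0, 0, 0.0065, 0],
    [0.0235, -0.0427, 0, 0, 0, 0.0065, 0],
    [0.0235, -0.0427, 0, 0, 0, 0.0065, 0],
    [0.0235, -0.0427, 0, 0, 0, 0.0065, 0],
    [0.0235, -0.0427, 0, 0, 0, 0.0065, 0],
    [0.0235, -0.0427, 0, 0, 0, 0.0065, 0],
    [0.0235, -0.0427, 0, 0, 0, 0.0065, 0],
    [0.0235, -0.0427, 0, 0, 0, 0.0065, 0],
    [0.0235, -0.0427, 0, 0, 0, 0.0065, 0]
  ]
}}

```text
t: 1.25
eef_pos: [0.4363, 0.2157, 0.2536]
tool_rot: [0.0, 0.118, 0.993, 0.0]
contact_force: [0.6, -0.2, -0.6]
gripper_width: -0.002
grasp_force: 0.0
```

>>> {"op": "jog_arm", "data": {
  "deltas": [
    [0.0235, -0.0427, 0, 0, 0, 0, 0],
    [0.0235, -0.0427, 0, 0, 0, 0, 0],
    [0.0235, -0.0427, 0, 0, 0, 0, 0],
    [0.0235, -0.0427, 0, 0, 0, 0, 0],
    [0.0235, -0.0427, 0, 0, 0, 0, 0],
    [0.0235, -0.0427, 0, 0, 0, 0, 0],
    [0, 0, -0.02, 0, 0, 0, 0],
    [0, 0, -0.03, 0, 0, 0, 0],
    [0, 0, -0.03, 0, 0, 0, 0],
    [0, 0, 0, 0, 0, 0, 0]
  ]
}}

```text
t: 2.25
eef_pos: [0.5739, -0.0385, 0.1697]
tool_rot: [-0.004, 0.118, 0.993, -0.001]
contact_force: [-0.3, 0.5, 0.6]
gripper_width: 0.003
grasp_force: 0.0
```

```bash
python3 - <<'E'
from h import *
o=bot.get_obs(); print(o["t"],o["eef_pos"],Ji(o["eef_pos"]),R.from_quat(np.roll(o["tool_rot"],-1)).as_matrix().round(3).tolist(),bot.tip_reach,o["gripper_width"],W((-17,97))-o["eef_pos"][:2])
cv2.imwrite("pics/w1.png",cam("wrist")["img"][:,:,::-1]); s=cam("scene")
p=o["eef_pos"]-[0,0,.022]; print("tip px",proj(s,p))
cv2.imwrite("pics/s1.png",cv2.resize(s["img"][120:300,140:360,::-1],None,fx=3.3,fy=3.3,interpolation=2))
E
```

```text
2.25 [ 0.57385417 -0.03848182  0.16968655] [-18.83639988  96.49840722] [[-0.972, 0.235, -0.007], [0.235, 0.972, -0.0], [0.007, -0.002, -1.0]] 0.022 0.0027709784390110752 [1.90280695e-03 5.73198448e-05]
tip px [[266.08151807 181.93507876]]
```

View pics/s1.png

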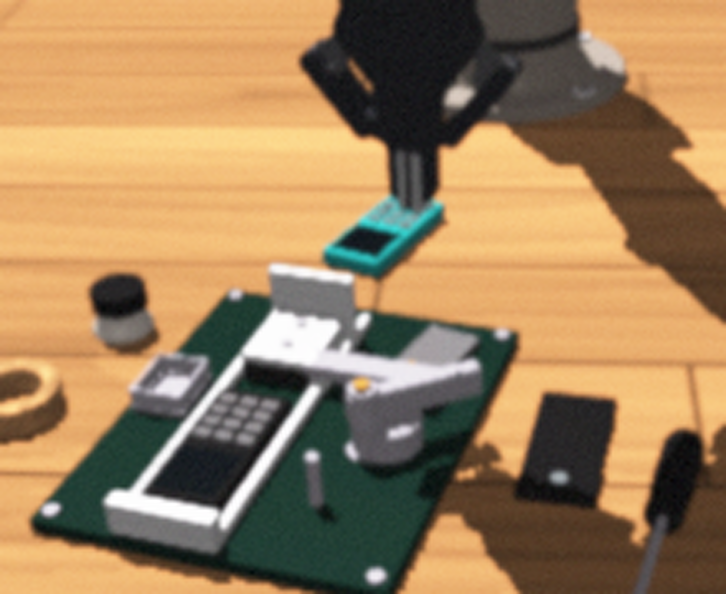

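View pics/w1.png

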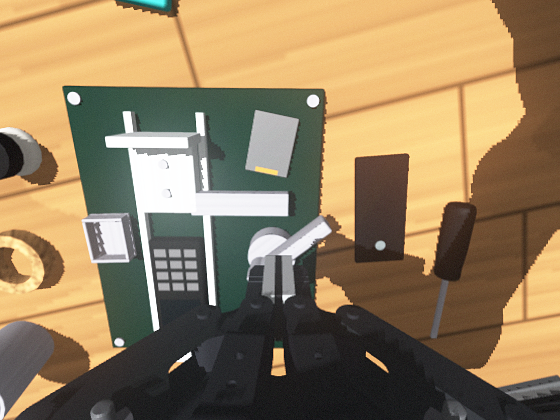

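Scene crop: the shut fingertips are at crop (410,207), where I predicted, and about 29 mm wide. The linkage widens about 38 mm above the tip, which clears the lever, hub and thumb plate. The wrist view puts the lever tip at (325,222), out to the left and back. Now I descend and work out the arc.

>>> {"op": "jog_arm", "data": {
  "deltas": [
    [0.002, 0, -0.03, 0, 0.007, 0, 0],
    [0, 0, -0.03, 0, 0, 0, 0],
    [0, 0, -0.03, 0, 0, 0, 0],
    [0, 0, -0.02, 0, 0, 0, 0],
    [0, 0, 0, 0, 0, 0, 0]
  ]
}}

```text
t: 2.85
eef_pos: [0.5783, -0.0384, 0.0627]
tool_rot: [-0.004, 0.118, 0.993, -0.0]
contact_force: [0.3, -0.2, 0.7]
gripper_width: 0.006
grasp_force: 0.0
```

```bash
python3 - <<'E'
from h import *
o=bot.get_obs(); p=o["eef_pos"]; print(p,Ji(p),o["contact_force"])
prev=p[:2]
for th in list(np.arange(2.27,-.01,-.12))+[0,-.08]:
    s=11*abs(np.sin(th))+14.5*abs(np.cos(th)); d=6+s; r=56
    C=np.array([40+r*np.cos(th)-d*np.sin(th),80+r*np.sin(th)+d*np.cos(th)])
    w=W(C); print(round(th,2),C.round(1),(w-prev).round(4)); prev=w
E
```

```text
[ 0.57825568 -0.03839633  0.06271753] [-14.5774661   97.61288067] [ 0.30713532 -0.20055     0.652219  ]
2.27 [-14.2 107.6] [0.0027 0.0096]
2.15 [-10.  114.2] [0.0056 0.0055]
2.03 [ -4.8 120.3] [0.0065 0.0047]
1.91 [  1.4 125.8] [0.0073 0.0038]
1.79 [  8.4 130.3] [0.0079 0.0028]
1.67 [ 16.2 133.9] [0.0084 0.0017]
1.55 [ 23.9 136.3] [0.0081 0.0006]
1.43 [ 29.1 138.1] [0.0055 0.0005]
1.31 [ 34.8 139.4] [ 0.0058 -0.0001]
1.19 [ 40.8 140. ] [ 0.006  -0.0008]
1.07 [ 47.1 140. ] [ 0.0061 -0.0015]
0.95 [ 53.6 139.2] [ 0.0061 -0.0023]
0.83 [ 60.2 137.5] [ 0.006  -0.0032]
0.71 [ 66.7 134.8] [ 0.0058 -0.0041]
0.59 [ 73.1 131.2] [ 0.0054 -0.005 ]
0.47 [ 79.1 126.7] [ 0.0048 -0.0058]
0.35 [ 84.6 121.2] [ 0.004  -0.0066]
0.23 [ 89.4 114.8] [ 0.0032 -0.0073]
0.11 [ 93.3 107.6] [ 0.0021 -0.0079]
0 [ 96.  100.5] [ 0.001  -0.0076]
-0.08 [97.5 96.8] [ 0.0006 -0.004 ]
```

>>> {"op": "jog_arm", "data": {
  "deltas": [
    [0.0027, 0.0096, -0.002, 0, 0, 0, 0],
    [0.0056, 0.0055, 0, 0, 0, 0, 0],
    [0.0065, 0.0047, 0, 0, 0, 0, 0],
    [0.0073, 0.0038, 0, 0, 0, 0, 0],
    [0.0079, 0.0028, 0, 0, 0, 0, 0],
    [0.0084, 0.0017, 0, 0, 0, 0, 0],
    [0.0081, 0.0006, 0, 0, 0, 0, 0],
    [0, 0, 0, 0, 0, 0, 0]
  ]
}}

```text
t: 3.65
eef_pos: [0.6256, -0.0095, 0.0619]
tool_rot: [-0.004, 0.118, 0.993, -0.0]
contact_force: [-2.0, -0.2, -0.4]
gripper_width: 0.003
grasp_force: 1.0
```

```bash
python3 - <<'E'
from h import *
o=bot.get_obs(); p=o["eef_pos"]; print(p,Ji(p),o["contact_force"])
cv2.imwrite("pics/s2.png",cv2.resize(cam("scene")["img"][150:300,160:360,::-1],None,fx=3.3,fy=3.3,interpolation=2))
E
```

```text
[ 0.62561063 -0.00946512  0.06185798] [ 24.67988098 136.8349077 ] [-2.0286369  -0.22277167 -0.40708121]
```

View pics/s2.png

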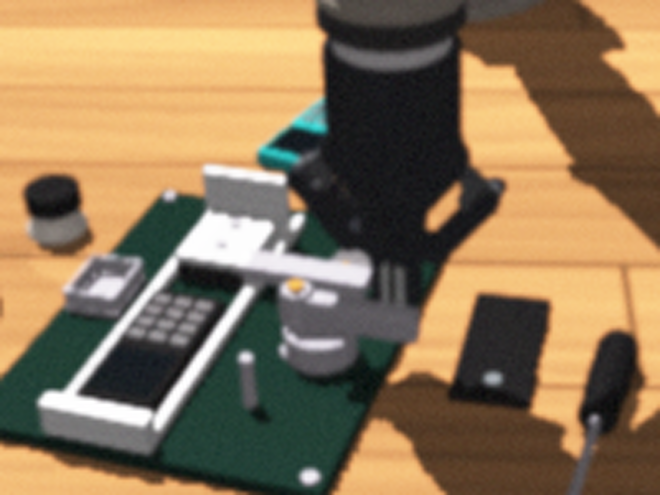

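The lever (hub at crop (296,288), tip at (415,325)) now points left, with the finger behind it, and the slide has not moved. I continue along the arc.

>>> {"op": "jog_arm", "data": {
  "deltas": [
    [0.0055, 0.0, 0, 0, 0, 0, 0],
    [0.0058, -0.0001, 0, 0, 0, 0, 0],
    [0.006, -0.0008, 0, 0, 0, 0, 0],
    [0.0061, -0.0015, 0, 0, 0, 0, 0],
    [0.0061, -0.0023, 0, 0, 0, 0, 0],
    [0.006, -0.0032, 0, 0, 0, 0, 0],
    [0.0058, -0.0041, 0, 0, 0, 0, 0],
    [0.0054, -0.005, 0, 0, 0, 0, 0],
    [0.0048, -0.0058, 0, 0, 0, 0, 0],
    [0.004, -0.0066, 0, 0, 0, 0, 0]
  ]
}}

```text
t: 4.7
eef_pos: [0.68, -0.0364, 0.0613]
tool_rot: [-0.005, 0.117, 0.993, 0.001]
contact_force: [-5.1, 4.1, -0.3]
gripper_width: 0.001
grasp_force: 2.6
```

>>> {"op": "jog_arm", "data": {
  "deltas": [
    [0.0032, -0.0073, 0, 0, 0, 0, 0],
    [0.0021, -0.0079, 0, 0, 0, 0, 0],
    [0.001, -0.0076, 0, 0, 0, 0, 0],
    [0.0, -0.002, 0, 0, 0, 0, 0],
    [0, 0, 0, 0, 0, 0, 0],
    [0, 0, 0, 0, 0, 0, 0]
  ]
}}

```text
t: 5.3
eef_pos: [0.6874, -0.0624, 0.0616]
tool_rot: [-0.003, 0.117, 0.993, 0.0]
contact_force: [-1.2, 4.7, 0.4]
gripper_width: 0.001
grasp_force: 2.2
```

```bash
python3 - <<'E'
from h import *
o=bot.get_obs(); p=o["eef_pos"]; print(p,Ji(p),o["contact_force"])
cv2.imwrite("pics/s3.png",cv2.resize(cam("scene")["img"][150:300,160:360,::-1],None,fx=3.3,fy=3.3,interpolation=2))
E
```

```text
[ 0.68736569 -0.06237452  0.06160838] [97.1134413 99.8690996] [-1.20982572  4.69082083  0.41804443]
```

View pics/s3.png

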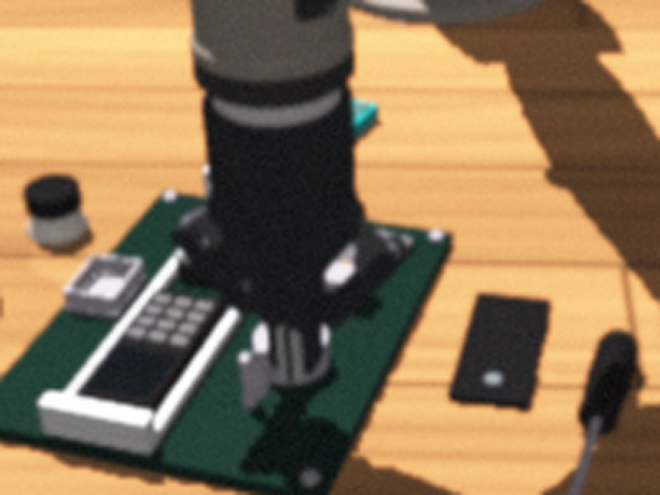

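The lever end is at crop (255,383), beside the pin. I press on until the force shows it is on the stop.

>>> {"op": "jog_arm", "data": {
  "deltas": [
    [-0.0005, -0.0025, 0, 0, 0, 0, 0],
    [-0.0005, -0.0025, 0, 0, 0, 0, 0],
    [0, 0, 0, 0, 0, 0, 0],
    [0, 0, 0, 0, 0, 0, 0]
  ]
}}

```text
t: 5.75
eef_pos: [0.6868, -0.0661, 0.0616]
tool_rot: [-0.003, 0.117, 0.993, 0.001]
contact_force: [-1.2, 8.5, -1.1]
gripper_width: 0.0
grasp_force: 3.5
```

>>> {"op": "jog_arm", "data": {
  "deltas": [
    [-0.0005, -0.003, 0, 0, 0, 0, 0],
    [0, 0, 0, 0, 0, 0, 0],
    [0, 0, 0, 0, 0, 0, 0]
  ]
}}

```text
t: 6.05
eef_pos: [0.6868, -0.0664, 0.0616]
tool_rot: [-0.003, 0.116, 0.993, 0.003]
contact_force: [-0.6, 11.5, 0.2]
gripper_width: -0.002
grasp_force: 5.8
```

Only 0.3 mm of movement and the force climbing: the cam is on its stop. I back off, rise and check from above.

>>> {"op": "jog_arm", "data": {
  "deltas": [
    [0.003, 0.012, 0, 0, 0, 0, 0],
    [0.003, 0.012, 0, 0, 0, 0, 0],
    [0, 0, 0.04, 0, 0, 0, 0],
    [0, 0, 0.04, 0, 0, 0, 0],
    [-0.04, 0, 0.01, 0, 0, 0, 0],
    [-0.04, 0, 0, 0, 0, 0, 0],
    [-0.04, -0.01, 0, 0, 0, 0, 0],
    [-0.04, -0.02, 0, 0, 0, 0, 0],
    [-0.04, -0.02, 0, 0, 0, 0, 0],
    [0, 0, 0, 0, 0, 0, 0]
  ]
}}

```text
t: 7.05
eef_pos: [0.4858, -0.1019, 0.1512]
tool_rot: [-0.005, 0.121, 0.993, -0.001]
contact_force: [0.9, 0.0, -0.9]
gripper_width: -0.001
grasp_force: 0.0
```

```bash
python3 - <<'E'
from h import *
o=bot.get_obs(); p=o["eef_pos"]; print(p,Ji(p),o["contact_force"],W((-112,0))-p[:2])
cv2.imwrite("pics/t3.png",cv2.resize(cam("top")["img"][110:290,250:420,::-1],None,fx=3.3,fy=3.3,interpolation=2))
E
```

```text
[ 0.4858395  -0.10188367  0.15121988] [-89.544238    14.23797321] [ 0.87675711  0.02541717 -0.92274796] [-0.02516684 -0.00857971]
```

View pics/t3.png

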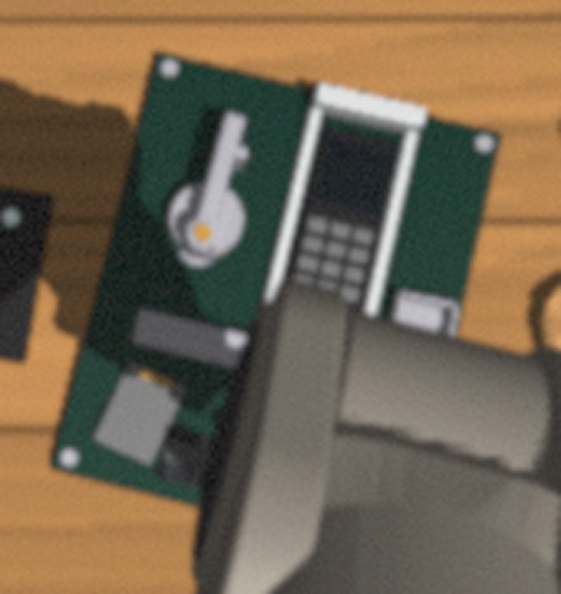

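The lever (hub (203,232), tip (235,118)) points straight forward along the pin at (240,153): the cam is at its low point, with the slide still back. Now I go behind the thumb plate.

>>> {"op": "jog_arm", "data": {
  "deltas": [
    [-0.025, -0.0085, 0, 0, 0, 0, 0],
    [0, 0, 0, 0, 0, 0, 0],
    [0, 0, -0.035, 0, 0, 0, 0],
    [0, 0, -0.035, 0, 0, 0, 0],
    [0, 0, -0.028, 0, 0, 0, 0],
    [0, 0, 0, 0, 0, 0, 0]
  ]
}}

```text
t: 7.7
eef_pos: [0.4658, -0.1061, 0.0507]
tool_rot: [-0.006, 0.118, 0.993, -0.001]
contact_force: [-0.0, 1.0, 0.3]
gripper_width: -0.004
grasp_force: 0.0
```

>>> {"op": "jog_arm", "data": {
  "deltas": [
    [0.0058, -0.0014, 0, 0, 0, 0, 0],
    [0.0058, -0.0014, 0, 0, 0, 0, 0],
    [0.0058, -0.0014, 0, 0, 0, 0, 0],
    [0.0058, -0.0014, 0, 0, 0, 0, 0],
    [0.0058, -0.0014, 0, 0, 0, 0, 0],
    [0.0058, -0.0014, 0, 0, 0, 0, 0],
    [0, 0, 0, 0, 0, 0, 0]
  ]
}}

```text
t: 8.4
eef_pos: [0.5025, -0.1154, 0.0535]
tool_rot: [-0.003, 0.118, 0.993, -0.001]
contact_force: [0.3, 0.2, -0.5]
gripper_width: -0.006
grasp_force: 0.0
```

```bash
python3 - <<'E'
from h import *
o=bot.get_obs(); p=o["eef_pos"]; print(p,Ji(p),o["contact_force"])
E
```

```text
[ 0.50247843 -0.11542283  0.05349849] [-70.19603397   4.97462381] [ 0.26952398  0.15127697 -0.47602888]
```

>>> {"op": "jog_arm", "data": {
  "deltas": [
    [0.004, -0.003, 0, 0, 0, 0, 0],
    [0.004, -0.003, 0, 0, 0, 0, 0],
    [0, 0, 0, 0, 0, 0, 0]
  ]
}}

```text
t: 8.7
eef_pos: [0.5097, -0.1214, 0.0532]
tool_rot: [-0.003, 0.118, 0.993, -0.0]
contact_force: [-1.5, 1.0, -1.1]
gripper_width: 0.002
grasp_force: 0.6
```

```bash
python3 - <<'E'
from h import *
o=bot.get_obs(); p=o["eef_pos"]; print(p,Ji(p),o["contact_force"])
cv2.imwrite("pics/s5.png",cv2.resize(cam("scene")["img"][150:300,140:340,::-1],None,fx=3.3,fy=3.3,interpolation=2))
E
```

```text
[ 0.50972679 -0.12140828  0.05317212] [-61.74695035   0.85425348] [-1.50646612  0.97226241 -1.10496198]
```

View pics/s5.png

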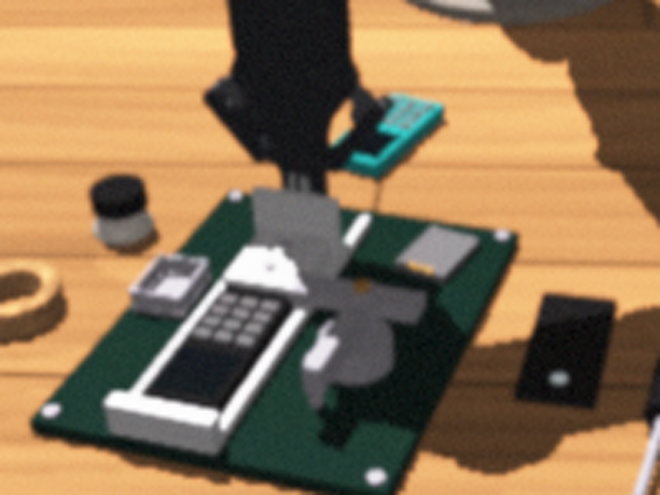

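The plate, at crop (295,225), has moved forward with the finger behind it. The cam is still low and everything else is in place. I push on gently.

>>> {"op": "jog_arm", "data": {
  "deltas": [
    [0.003, -0.0007, 0, 0, 0, 0, 0],
    [0.003, -0.0007, 0, 0, 0, 0, 0],
    [0.003, -0.0007, 0, 0, 0, 0, 0],
    [0, 0, 0, 0, 0, 0, 0]
  ]
}}

```text
t: 9.15
eef_pos: [0.5187, -0.1236, 0.0533]
tool_rot: [-0.003, 0.118, 0.993, -0.001]
contact_force: [-2.4, 0.4, -0.6]
gripper_width: 0.004
grasp_force: 0.9
```

>>> {"op": "jog_arm", "data": {
  "deltas": [
    [0.002, -0.0005, 0, 0, 0, 0, 0],
    [0.002, -0.0005, 0, 0, 0, 0, 0],
    [0, 0, 0, 0, 0, 0, 0],
    [0, 0, 0, 0, 0, 0, 0]
  ]
}}

```text
t: 9.55
eef_pos: [0.5209, -0.1242, 0.0531]
tool_rot: [-0.005, 0.118, 0.993, -0.0]
contact_force: [-5.8, 0.2, 3.8]
gripper_width: 0.0
grasp_force: 3.3
```

>>> {"op": "jog_arm", "data": {
  "deltas": [
    [0.002, -0.0005, 0, 0, 0, 0, 0],
    [0, 0, 0, 0, 0, 0, 0],
    [0, 0, 0, 0, 0, 0, 0]
  ]
}}

```text
t: 9.85
eef_pos: [0.5211, -0.1243, 0.0529]
tool_rot: [-0.007, 0.118, 0.993, 0.0]
contact_force: [-10.3, 1.1, 7.7]
gripper_width: -0.001
grasp_force: 5.7
```

Hard against home: the TCP is at jig x ≈ -50, as predicted. One more press, then I draw clear.

>>> {"op": "jog_arm", "data": {
  "deltas": [
    [0.002, -0.0005, 0, 0, 0, 0, 0],
    [0, 0, 0, 0, 0, 0, 0],
    [0, 0, 0, 0, 0, 0, 0]
  ]
}}

```text
t: 10.15
eef_pos: [0.5213, -0.1243, 0.0525]
tool_rot: [-0.009, 0.118, 0.993, 0.0]
contact_force: [-15.6, 3.1, 10.7]
gripper_width: 0.001
grasp_force: 8.0
```

>>> {"op": "jog_arm", "data": {
  "deltas": [
    [-0.01, 0.0024, 0, 0, 0, 0, 0],
    [-0.02, 0.0048, 0, 0, 0, 0, 0],
    [-0.02, 0.0048, 0, 0, 0, 0, 0],
    [0, 0.0, 0.04, 0, 0, 0, 0],
    [0, 0.0, 0.04, 0, 0, 0, 0],
    [0, 0.04, 0.03, 0, 0, 0, 0],
    [0, 0.05, 0, 0, 0, 0, 0],
    [0, 0.05, 0, 0, 0, 0, 0],
    [0, 0.05, 0, 0, 0, 0, 0],
    [0, 0.05, 0, 0, 0, 0, 0]
  ]
}}

```text
t: 11.15
eef_pos: [0.4774, 0.1295, 0.1643]
tool_rot: [-0.002, 0.118, 0.993, 0.001]
contact_force: [0.9, 0.3, -0.1]
gripper_width: -0.001
grasp_force: 0.0
```

>>> {"op": "jog_arm", "data": {
  "deltas": [
    [0, 0.04, 0, 0, 0, 0, 0],
    [0, 0.04, 0, 0, 0, 0, 0],
    [0, 0, 0, 0, 0, 0, 0],
    [0, 0, 0, 0, 0, 0, 0]
  ]
}}

```text
t: 11.55
eef_pos: [0.4769, 0.2082, 0.1636]
tool_rot: [-0.003, 0.117, 0.993, 0.0]
contact_force: [0.6, -0.7, -0.3]
gripper_width: 0.002
grasp_force: 0.0
```

```bash
python3 - <<'E'
from h import *
o=bot.get_obs(); print(o["eef_pos"],o["contact_force"])
c=cam("top")
cv2.imwrite("pics/t6.png",cv2.resize(c["img"][110:290,250:420,::-1],None,fx=3.3,fy=3.3,interpolation=2))
q=lambda x,y,z:[*W((x,y)),z/1000]
print((proj(c,[q(140,0,24),q(140,0,32),q(30,0,24),q(-36,0,58)])-[250,110]+.5)*3.3)
E
```

```text
[0.47689112 0.20817034 0.16362116] [ 0.6036477  -0.6957059  -0.26048129]
[[364.20700911 115.90293976]
 [366.45509366 112.40485091]
 [324.02511715 289.64345446]
 [306.48026112 393.21138434]]
```

View pics/t6.png

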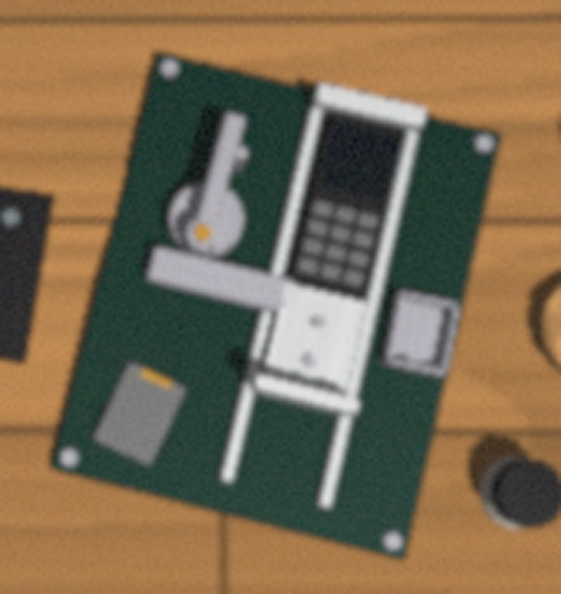

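The phone's far edge meets the end stop at (362,117). The slide jaw is against its near end, the plate top is at (306,392) as predicted for home, and the ear is clear of the cam. The lever is at the pin, and the battery, dish and jar are unmoved. I'm handing in.

```bash
python3 -c "
from station import bot
print(bot.hand_in())"
```

```text
the job is handed in; nothing more can be done
None
```

I turned the cam to its low point first, then pushed the slide until the phone was home against the end stop. The arm is clear and the job was handed in at about 11.6 s; the hand-in gave no verdict.

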